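# Test the cured putty with the hardness gauge

## Robot

A 6-joint arm with a two-finger parallel gripper is mounted at the origin on the work surface. World frame = base frame: x ahead of the robot, y to its left, z up, the work surface at z = 0. Lengths are in mm, angles in rad, forces in N, time in s.
With the tool pointing down it reaches from about 275 to 750 mm from the base axis. Payload 10.2 kg.
Tool frame: the origin (TCP) lies between the finger pads; the fingertips stand 8 mm ahead of it and the grasp point (between the pads) lies 11 mm behind it; z points along the fingers, y is the line along which they close (so a half turn about z gives the same grasp; the last joint's range is limited). The gripper opens to 85 mm and grips with 20 to 120 N. Pads are 22 mm wide; open, the fingers measure 114 mm over their backs; the gripper's body (76 mm by 85 mm) begins 54 mm behind the grasp point. The pads swing forward as they close: fully open they stand 13 mm farther back than shut.
Start: joints at [1.063, 0.313, 1.498, -0, 1.331, -0.223], TCP at [147.52, 503.854, 239.294] pointing down, gripper open.
Joint ranges: [-2.94, 2.94], [-0.97, 2.17], [0.19, 2.56], [-1.23, 4.37], [0.02, 3.11], [-2.88, 2.88]. Speed limits (rad/s): [2.39, 2.39, 3.01, 3.14, 3.14, 3.14].

## Interface

Orientations are given as a unit quaternion [w, x, y, z].
In Python, from rig import * gives the robot as it stands.
- The arm moves only by the shell command python3 -m handwheel 'ROWS' [FORCE]. ROWS is JSON, a list that holds one entry, the list of rows, each a list of 7 numbers: the shift along the world's x, y, z in mm, then the turn, a rotation vector about the world's x, y, z in degrees, then the opening, from -1 (shut) to 1 (fully open). A call has 1 to 8 rows; each row shifts and turns the commanded pose from where the row before left it; what a row does not reach is not made up. A row lasts 1/8 s, in which the tool goes at most 62.5 mm and 10.7 degrees, less where a joint would pass 70% of its speed; a pose out of reach is approached as far as the arm can. A call is refused whole if a number of a shift passes 62.5 or a number of a turn 10.7, either way. A call with a gripper value outside its range is refused whole. The fingers move at their own pace and stop on an object; FORCE is the grip in N (left out, the last holds). Time passes only in rows, so rows that do not move let the fingers close. It gives the time, the measured TCP pose, the force, the opening and the grip force at its end, in the units of the state.
- sense(): the state, without advancing time (a new reading comes with each control period).
- capture(name): name is "scene" or "top" or "wrist"; returns a dict with "image" (420x560x3 uint8, red, green, blue), "fx", "fy", "cx", "cy" (pixels), "dist_coeffs" ([k1, k2, p1, p2, k3] as OpenCV has them; the pictures are not rectified), "rvec" (rotation vector, rad) and "tvec" (3), from world to camera coordinates, as OpenCV has them; the wrist camera has in their place "hand_eye" (4x4, takes a point from camera to tool coordinates, whose origin is the TCP and whose axes are the flange's). Camera axes: x right, y down, z forward; pixel columns grow to the right and rows downward; lengths in mm; the calibration is good to about 2 mm. A picture is of the moment at which its call begins: read the wrist's pose just before it. There is no depth.
- finish_job(): hands the job in; it is judged then, once.
The state is a dict: "time_s": time; "joints": joint angles; "dq": joint speeds; "tau": joint torques, N m; "eef_pos": TCP position; "ee_rot": TCP orientation; "force": force on the tool from outside, world axes, zero at the start; "wrist_torque": the same for the moment, N m; "grip_width": opening from 0.0 (shut) to 1.0 (fully open); "grip_force": force on a finger pad.
Only numpy, scipy, OpenCV 4.12 (cv2) and the standard library are available. Lean on these libraries where they do the work, as an engineer would, in place of code of your own. Each camera call takes 0.05 s, during which the arm holds its last target. There are 200 camera calls.

## Task

Test the putty in the flask that carries the inked ring: lift the hardness gauge out of its stand and set its foot down flat inside the ring, gauge upright and dial turned square to the robot's side of the bench (looking along -x). Press it straight down gently with about 10 N, without shock and never with more than 20 N, so that the pin goes in, and finish while still holding it pressed there; do not touch the other flask with the gauge, and leave the flasks and everything else where they stand.

Things in the scene. Friction and masses are not known exactly. Their poses are not given: they have to be found in the camera images.
- gauge: hardness gauge (pocket durometer), 120 mm tall, about 0.24 kg. Origin: centre of its foot's flat underside; z up its axis, dial faces its own -x. Heights in mm: steel stem and foot 18 in diameter (0-26), collar 30 (26-32), dark round case 58 wide in y, 26 thick in x (30-88), black cylindrical palm knob 22 in diameter (88-120)
- gauge_foot (a point): centre of the flat underside of the gauge's foot (the gauge's origin); the sprung pin sticks out 2.5 mm below it when free. At the start the gauge stands upright in the stand, collar on the stand's top, stem in the hole with 2 mm of play all round
- gauge_knob (a point): centre of the knob, on the gauge's axis, 104 mm above the foot. Take the gauge here from above, in any finger direction, with the fingertips kept above the case (88 mm above the foot)
- gauge_dial (a point): centre of the white dial, 17 mm from the gauge's axis along its -x, 59 mm above the foot; at the start it faces within 40 degrees of the world's -x
- gauge_pin (a joint): how far the sprung pin in the middle of the foot is pushed in, m: 0 free (2.5 mm out) to 0.0025. It starts to move at 0.75 N, then 3 N per mm. On the putty it digs in about 0.6 mm, so it reads about 0.0019 once the foot sits flat, at 6 to 6.5 N; from there the foot carries the rest and the push climbs faster, 7 N or more per mm of arm travel
- stand: grey block fixed to the bench, 80 (x) x 70 (y) x 45 mm high, set square to the bench, with an upright through hole of 22 mm in its middle for the gauge's stem. Origin: centre of its underside
- flask: the flask to be tested: loose round aluminium flask, 96 mm across its base (about 106 over three small lugs), about 0.5 kg, filled with hard putty whose flat top, 82 mm across, is 38 mm above the bench; it carries an inked ring with a centre dot. Origin: centre of its underside
- ring_mark (a point): centre of the inked ring, on the putty's top surface, 16 mm from the flask's axis along the flask's own -x; the ring is 30 mm across inside
- plain_flask: another loose round flask of the same diameter, 46 mm high, with no ring: not to be tested. Origin: centre of its underside
- box_front (a point): middle of the front (robot-side) face of the white handpiece control box fixed at the far side of the bench, opposite the robot, 150 x 130 x 160 mm high; never moves
- arch_model: loose plaster dental arch with white teeth, about 65 x 64 x 30 mm; a bystander. Origin: on its underside
- small_model: loose plaster dental arch, all plaster, about 65 x 64 x 34 mm; a bystander. Origin: on its underside
- plaster_disc: loose white plaster mounting disc, 72 mm across, 14 mm high; a bystander. Origin: on its underside
- mixing_cup: loose green plastic cup, 72 mm across, 75 mm high; a bystander. Origin: on its underside
- putty_tub: loose blue jar with white cap, 76 mm across, 70 mm high; a bystander. Origin: on its underside
- shade_guide: loose flat tray of tooth-shade tabs, 60 x 130 x 21 mm; a bystander. Origin: on its underside
- spatula: loose mixing spatula, 190 mm long, wooden handle and steel blade; a bystander. Origin: near its middle
Not all that is in view belongs to the job. What is shaped like the stand but red is not meant.

How it is judged:
By the outcome, as a careful person would: the job done as asked, in the order asked, and still so for the second after the job is handed in, while the arm keeps its last pose, push and grip.
It also fails if it takes over 42 s, if anything falls off the work surface, if the arm or the gripper's body presses on something with over 40 N, if the wrist force passes 120 N, or if a joint passes its speed limit or range.

## Working session

There is one attempt and no reset: what is moved stays moved. The work goes in short steps, Python scripts to look and compute and a shell command to move; the robot and the scene stay as the last step left them, time stands still between calls to the robot, and variables do not carry over. Pictures are saved under pics/ and viewed, at most 10 in all, crops included, and the job is handed in when it is done.

```bash
mkdir -p pics; ls; python3 - <<'E'
from rig import *
import cv2
for n in ("scene","top"):
    c=capture(n); cv2.imwrite(f"pics/{n}0.png",c["image"][:,:,::-1])
    print(n,{k:v for k,v in c.items() if k!="image"})
s=sense(); print(s)
E
```

```text
pics
scene {'fx': 491.3576106953754, 'fy': 491.3576106953754, 'cx': 278.47333612206853, 'cy': 209.00805865700212, 'dist_coeffs': array([-0.13441618,  0.        ,  0.        ,  0.        ,  0.        ]), 'rvec': array([ 1.60683883,  2.14892146, -0.699611  ]), 'tvec': array([  50.56167856, -359.26461741, 1687.90033131])}
top {'fx': 535.221927508882, 'fy': 535.221927508882, 'cx': 274.9043217343505, 'cy': 211.14290277813754, 'dist_coeffs': array([-0.08043908,  0.        ,  0.        ,  0.        ,  0.        ]), 'rvec': array([ 2.09066587, -2.12856752,  0.21789077]), 'tvec': array([ 108.2830776 ,  502.52682205, 1308.77612532])}
{'time_s': 0.1, 'joints': array([ 1.06260901e+00,  3.13387227e-01,  1.49831779e+00,  1.71292308e-05,
        1.33100065e+00, -2.23363843e-01]), 'dq': array([ 0.00025353, -0.00126862, -0.00290207, -0.0010024 ,  0.00069768,
        0.00040872]), 'tau': array([ 2.54183877e-03, -4.12901652e+01, -2.60141033e+01, -1.01943131e-04,
        3.08480143e-03, -2.25271782e-05]), 'eef_pos': array([147.40623379, 503.66856933, 238.81209444]), 'ee_rot': array([-2.06817261e-04,  1.41932845e-01,  9.89876133e-01, -5.16720120e-04]), 'force': array([-0.02412989, -0.72062499, -0.38869803]), 'wrist_torque': array([ 0.03734879,  0.03795974, -0.00958938]), 'grip_force': 0.0, 'grip_width': 0.996185783264879}
```

View pics/scene0.png

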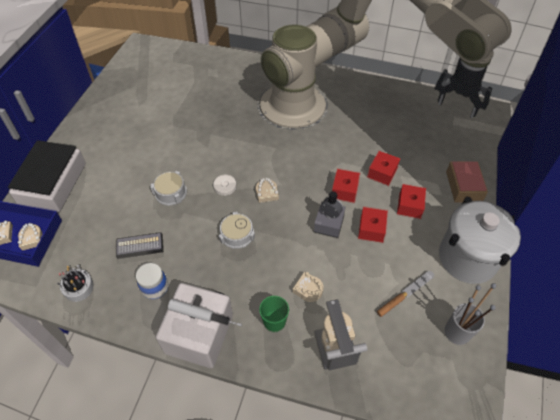

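View pics/top0.png

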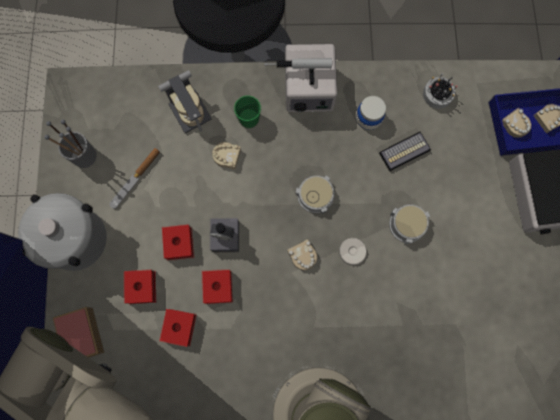

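The scene view shows the gauge in its grey stand at (330,212) and the ring flask at (237,229). In the top view the gauge is at (224,233), the ring flask at (315,194) and the plain flask at (410,222). Next I'll locate these by ray-casting, with zoomed crops.

```bash
cat > h.py <<'E'
import numpy as np, cv2
from scipy.spatial.transform import Rotation as R
from rig import *
def cam(c,s=None):
    """K, D, camera centre, R cam->world"""
    K=np.array([[c["fx"],0,c["cx"]],[0,c["fy"],c["cy"]],[0,0,1.]])
    if "rvec" in c:
        A=cv2.Rodrigues(np.array(c["rvec"]))[0].T
        return K,c["dist_coeffs"],-A@np.array(c["tvec"]),A
    q=s["ee_rot"]; T=R.from_quat([q[1],q[2],q[3],q[0]]).as_matrix(); H=np.array(c["hand_eye"])
    return K,c["dist_coeffs"],T@H[:3,3]+s["eef_pos"],T@H[:3,:3]
def ray(cm,uv):
    p=cv2.undistortPoints(np.array([[uv]],float),cm[0],cm[1])[0,0]
    d=cm[3]@np.array([p[0],p[1],1]); return cm[2],d/np.linalg.norm(d)
def onz(cm,uv,z):
    o,d=ray(cm,uv); return o+d*(z-o[2])/d[2]
def tri(a,b):
    A=np.zeros((3,3));y=np.zeros(3)
    for o,d in (a,b):
        P=np.eye(3)-np.outer(d,d);A+=P;y+=P@o
    x=np.linalg.solve(A,y); return x,[float(np.linalg.norm(np.cross(x-o,d))) for o,d in (a,b)]
def proj(cm,X):
    r=cv2.Rodrigues(cm[3].T)[0]; return cv2.projectPoints(np.array([X],float),r,-cm[3].T@cm[2],cm[0],cm[1])[0][0,0]
E
python3 - <<'E'
from h import *
s=cv2.imread("pics/scene0.png");t=cv2.imread("pics/top0.png")
f=lambda im,u,v:cv2.resize(im[v-35:v+35,u-45:u+45],None,fx=4.4,fy=4.2,interpolation=cv2.INTER_CUBIC)
f=lambda im,u,v:cv2.resize(im[v-35:v+35,u-45:u+45],None,fx=4.2,fy=4.2,interpolation=cv2.INTER_CUBIC)
cv2.imwrite("pics/crops.png",np.vstack([np.hstack([f(s,330,210),f(s,237,229)]),np.hstack([f(t,224,232),f(t,315,194)])]))
np.set_printoptions(precision=1,suppress=True)
cs=cam(capture("scene"));ct=cam(capture("top"))
for n,a,b in (("knob",(333,198),(221,229)),("ring",(240,223),(313,197))): print(n,tri(ray(cs,a),ray(ct,b)))
print("plain",tri(ray(cs,(168,186)),ray(ct,(410,221))), "standtop?",onz(ct,(224,235),45))
E
```

```text
knob (array([448.4, 230.2, 120.7]), [0.840249869237095, 0.840249869237083])
ring (array([542.9,  -1. ,  40.5]), [1.236408916516258, 1.2364089165162198])
plain (array([ 475.9, -249.3,   36. ]), [0.965277107203223, 0.9652771072032769]) standtop? [446.6 229.6  45. ]
```

View pics/crops.png

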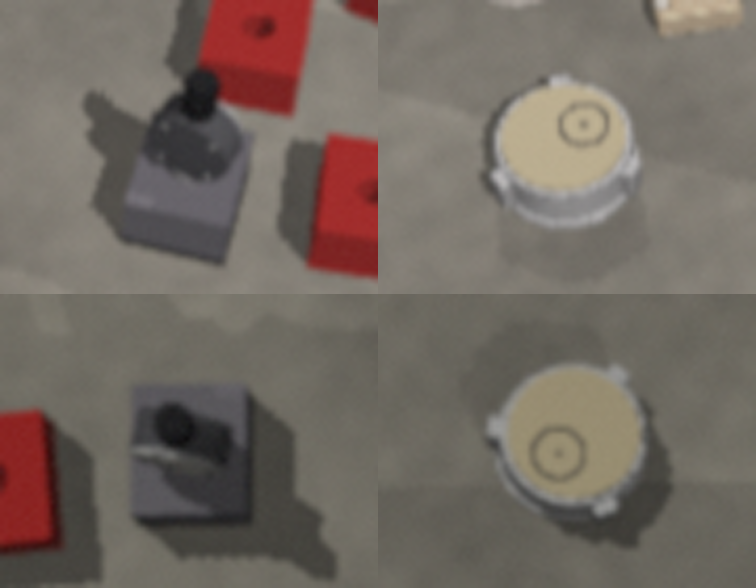

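The crops show the knob at scene (333,196) and top (221,228), with the dial turned a few degrees to +y. The ring dot is at scene (240.8,223.5) and top (312.9,197.1). Now I'll move above the gauge and look with the wrist camera.

```bash
python3 -m handwheel '[[[34,-34,8,0,0,0,1],[34,-34,8,0,0,0,1],[34,-34,8,0,0,0,1],[34,-34,8,0,0,0,1],[34,-34,8,0,0,0,1],[34,-34,8,0,0,0,1],[34,-34,8,0,0,0,1],[34,-34,8,0,0,0,1]]]' 30
python3 -m handwheel '[[[0,0,0,0,0,0,1],[0,0,0,0,0,0,1]]]' 
python3 - <<'E'
from h import *
np.set_printoptions(precision=2,suppress=True)
s=sense();c=capture("wrist");cv2.imwrite("pics/w1.png",c["image"][:,:,::-1])
print(c["hand_eye"],s["eef_pos"],s["ee_rot"],s["joints"],s["time_s"])
cm=cam(c,s);print(cm[2],cm[3][:,2],proj(cm,(448,230,123)))
cs=cam(capture("scene"));ct=cam(capture("top"))
print(tri(ray(cs,(240.8,223.5)),ray(ct,(312.9,197.1))),onz(cs,(240.8,223.5),38),onz(ct,(312.9,197.1),38))
print(tri(ray(cs,(333.1,195.5)),ray(ct,(220.9,228.2))))
E
```

```text
time_s: 1.2
eef_pos: [420.4, 230.6, 303.5]
ee_rot: [-0.0, 0.142, 0.99, 0.0]
force: [0.3, 1.3, 0.3]
grip_width: 1.002
grip_force: 0.0
time_s: 1.45
eef_pos: [419.1, 232.1, 303.0]
ee_rot: [-0.0, 0.142, 0.99, -0.0]
force: [-0.6, -0.8, -0.2]
grip_width: 0.998
grip_force: 0.0
[[  -0.     -0.96   -0.27   69.15]
 [   1.     -0.      0.      0.78]
 [  -0.     -0.27    0.96 -134.68]
 [   0.      0.      0.      1.  ]] [419.09 232.11 303.02] [-0.    0.14  0.99 -0.  ] [ 0.26  0.17  1.51  0.    1.46 -1.03] 1.45
[353.06 252.28 437.74] [ 0.26 -0.08 -0.96] [287.94 221.08]
(array([542.82,   0.13,  38.58]), [0.22928227349919944, 0.22928227349922428]) [542.5   -0.27  38.  ] [542.9    0.31  38.  ]
(array([448.44, 229.39, 131.35]), [0.9401984733054747, 0.9401984733054072])
```

View pics/w1.png

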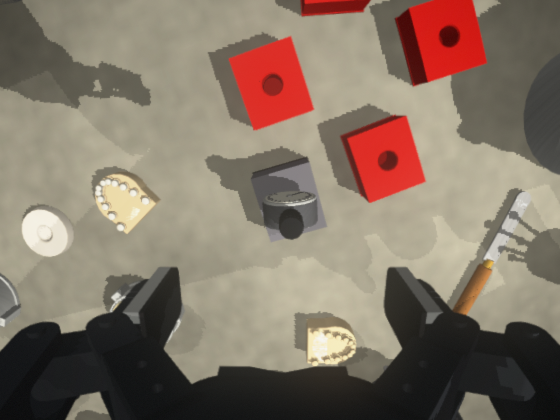

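The wrist view shows the gauge at (290,215), knob at (291,223), and the white dial rim facing up-image (robot side) around (291,197). I'll zoom in to get the yaw and knob.

```bash
python3 - <<'E'
from h import *
im=cv2.imread("pics/w1.png")
cv2.imwrite("pics/w1c.png",cv2.resize(im[145:245,235:335],None,fx=6,fy=6,interpolation=cv2.INTER_CUBIC))
g=im[200:245,270:315].max(2); print(g[::2,::2])
E
```

```text
[[105  88 104  86 108  97 112 108 112 105 108 112  95 123 112  99 171 162
  130 153 191 187 123]
 [ 99 105 117 126 122 134 144 164 198 173 181 167 136 137 144 164 185 206
  212 207 150 106  96]
 [106 113 114 116 118 119 120 129 180 196 204 211 218 215 215 205 170 150
  111 102 104 100  96]
 [ 62  66  70  78  80  80  82  92  94 103  99 104 120 108 104 103 105 106
  103 104 103 100  96]
 [ 64  62  64  66  66  65  65  68  66  64  57  67  97 105 106 107 108 106
  105 105 103 100  96]
 [ 63  64  63  65  66  67  65  54  46  44  43  44  47  62 104 107 107 106
  108 104 105 100  96]
 [ 65  65  65  65  65  66  57  45  46  44  46  45  46  47  56 101 107 108
  106 106 103 100  96]
 [ 63  65  66  65  66  58  45  45  45  46  47  46  48  46  48  77 110 109
  107 105 103 100  98]
 [ 63  65  65  67  67  51  46  47  51  47  48  47  49  46  48  49  93 108
  107 105 104 101  98]
 [ 65  65  67  67  64  48  47  48  51  54  57  58  55  52  49  49  81 110
  107 105 103 101  97]
 [ 70  72  66  67  65  48  48  54  57  58  58  59  59  59  58  52  70 109
  107 105 103 102  97]
 [ 71  75  69  69  64  48  53  56
[... 431 characters left out ...]
137 137 139 144 155]
 [136 135 136 137 136  85  59  59  59  59  60  60  61  61  61  63 101 142
  154 166 167 166 167]
 [139 138 138 148 149 139  67  59  60  60  60  60  61  61  62  90 168 171
  169 167 166 164 166]
 [148 149 149 148 149 148 136  71  60  61  60  60  61  63  84 166 173 171
  168 166 166 166 167]
 [151 148 150 149 149 149 150 148 101  80  72  68  93 125 166 173 173 172
  170 167 168 168 171]
 [158 150 152 155 162 167 167 170 171 167 165 165 170 171 172 174 174 174
  171 170 169 170 171]
 [168 170 172 171 171 169 167 169 168 170 171 170 172 172 174 174 174 174
  172 171 171 171 173]
 [171 172 174 173 170 168 168 168 168 169 171 170 171 172 173 174 174 173
  172 171 171 172 174]]
```

View pics/w1c.png

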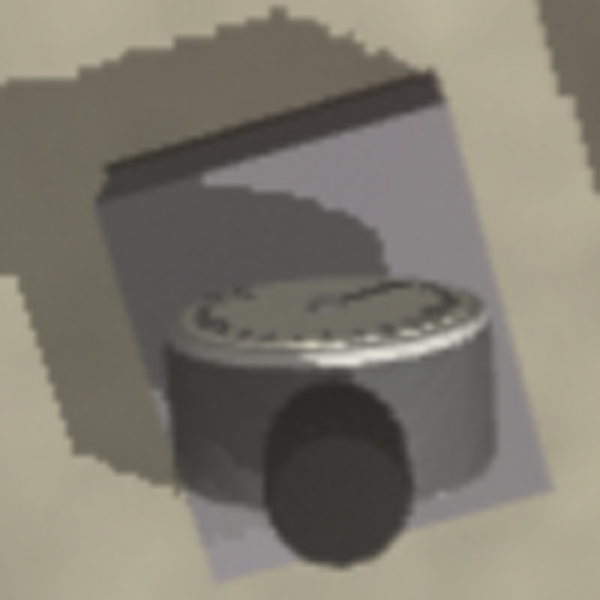

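The crop shows the knob's top face centred at crop (340,500), which is pixel (291.7,228.3). The dial rim ends are at crop (168,338) and (493,315), and the stand's near top edge runs from (97,203) to (440,103).

```bash
python3 - <<'E'
from h import *
np.set_printoptions(precision=2,suppress=True)
im=cv2.imread("pics/w1.png")
class C: pass
s=sense();c=capture("wrist");cm=cam(c,s)
px=lambda x,y:((x+.5)/6+235-.5,(y+.5)/6+145-.5)
ct=cam(capture("top"));cs=cam(capture("scene"))
k=px(340,500)
print("knob139",onz(cm,k,139), "tri top",tri(ray(cm,k),ray(ct,(220.9,228.2))))
print("top@139",onz(ct,(220.9,228.2),139),"scene top@139",onz(cs,(333.6,193.6),139))
a,b=onz(cm,px(168,338),78),onz(cm,px(493,315),78);d=b-a;print("dial",a,b,np.linalg.norm(d),np.degrees(np.arctan2(d[1],d[0])))
a,b=onz(cm,px(97,203),45),onz(cm,px(440,103),45);d=b-a;print("stand edge",a,b,np.linalg.norm(d),np.degrees(np.arctan2(d[1],d[0])))
# far corners
print("stand",onz(cm,px(218,582),45),onz(cm,px(552,490),45))
E
```

```text
knob139 [450.09 232.74 139.  ] tri top (array([451.09, 230.43, 129.24]), [2.6717401212816547, 2.6717401212815037])
top@139 [447.23 227.67 139.  ] scene top@139 [447.64 230.85 139.  ]
dial [432.28 207.64  78.  ] [444.41 264.13  78.  ] 57.7848934802065 77.8855856842049
stand edge [410.44 198.32  45.  ] [410.36 266.09  45.  ] 67.77407758533727 90.06148764914403
stand [490.52 198.25  45.  ] [490.53 267.37  45.  ]
```

```bash
python3 -m handwheel '[[[10,0.3,-34,0,0,0,1],[10,0.3,-34,0,0,0,1],[11,0.3,-35,0,0,0,1],[0,0,0,0,0,0,1],[0,0,0,0,0,0,1]]]' | tail -5
python3 - <<'E'
from h import *
np.set_printoptions(precision=2,suppress=True)
s=sense();c=capture("wrist");im=c["image"][:,:,::-1];cv2.imwrite("pics/w2.png",im)
cm=cam(c,s);print(s["eef_pos"],proj(cm,(450.1,232.7,139)),proj(cm,(450.1,232.7,107)))
u,v=proj(cm,(450.1,232.7,125)).astype(int)
x0,y0=max(0,u-75),max(0,v-75);print(x0,y0)
cv2.imwrite("pics/w2c.png",cv2.resize(im[y0:y0+150,x0:x0+150],None,fx=4,fy=4,interpolation=cv2.INTER_CUBIC))
E
```

```text
eef_pos: [450.7, 233.1, 201.7]
ee_rot: [0.001, 0.142, 0.99, 0.0]
force: [0.6, -0.3, -0.4]
grip_width: 1.003
grip_force: 0.0
[450.67 233.07 201.73] [280.03 232.83] [280.27 217.47]
205 150
```

View pics/w2c.png

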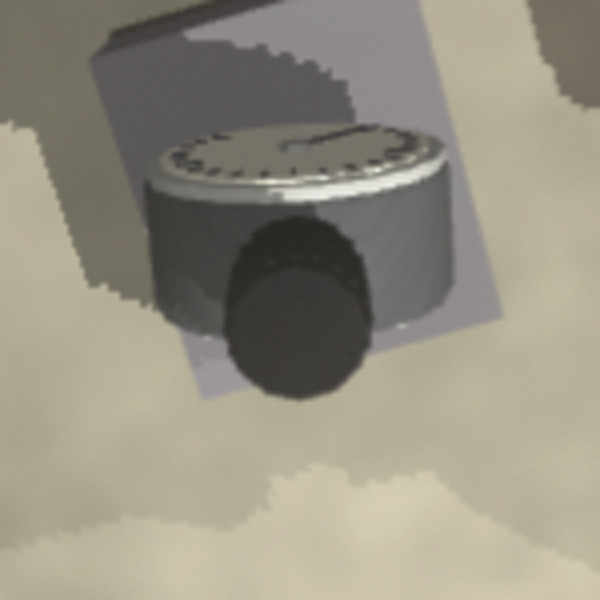

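The knob's top is centred at (280.0,232.7), matching the prediction of (280.0,232.8), so position and height 139 are confirmed. I'll descend with the tips about 5 mm above the case.

```bash
python3 - <<'E'
from h import *
np.set_printoptions(precision=2,suppress=True)
s=sense();c=capture("wrist");cm=cam(c,s)
px=lambda x,y:((x+.5)/4+205-.5,(y+.5)/4+150-.5)
a,b=onz(cm,px(145,182),78),onz(cm,px(452,152),78);d=b-a;print("dial",a,b,np.linalg.norm(d),np.degrees(np.arctan2(d[1],d[0])))
s1=dict(s);s1["eef_pos"]=np.array([419.09,232.11,303.02]);print("knob top",tri(ray(cam(c,s1),(291.25,227.9)),ray(cm,px(300,331))), s["eef_pos"])
E
python3 -m handwheel '[[[0,-0.2,-30,0,0,0,1],[0,0,-30,0,0,0,1],[0,0,-14,0,0,0,1],[0,0,-6.5,0,0,0,1],[0,0,0,0,0,0,1],[0,0,0,0,0,0,1]]]'
```

```text
dial [433.18 206.31  78.  ] [444.04 263.98  78.  ] 58.69031615482156 79.33397889189631
knob top (array([452.68, 231.83, 132.12]), [0.35441936537486685, 0.35441936537496144]) [450.79 233.07 201.99]
time_s: 3.22
eef_pos: [451.0, 232.7, 120.7]
ee_rot: [0.001, 0.142, 0.99, 0.0]
force: [0.5, 0.3, 0.1]
grip_width: 0.998
grip_force: 0.0
```

```bash
python3 -m handwheel '[[[0,0,0,0,0,0,0],[0,0,0,0,0,0,-0.3],[0,0,0,0,0,0,-0.6],[0,0,0,0,0,0,-1],[0,0,0,0,0,0,-1],[0,0,0,0,0,0,-1],[0,0,0,0,0,0,-1]]]' 60
python3 - <<'E'
from rig import *
s=sense();print(s["force"],s["wrist_torque"])
E
```

```text
time_s: 4.1
eef_pos: [450.6, 232.4, 120.0]
ee_rot: [0.0, 0.142, 0.99, -0.0]
force: [-1.3, -4.1, 4.8]
grip_width: 0.238
grip_force: 58.7
[-1.33223282 -4.07975769  4.83707632] [-0.74859418  0.33307092 -0.00838234]
```

```bash
python3 -m handwheel '[[[0,0,4,0,0,0,-1],[0,0,10,0,0,0,-1],[0,0,16,0,0,0,-1],[0,0,25,0,0,0,-1],[0,0,25,0,0,0,-1],[0,0,10,0,0,0,-1],[0,0,0,0,0,0,-1],[0,0,0,0,0,0,-1]]]'
python3 - <<'E'
from h import *
np.set_printoptions(precision=2,suppress=True)
s=sense();print(s["force"],s["wrist_torque"],s["eef_pos"],s["joints"])
c=capture("wrist");cv2.imwrite("pics/w3.png",c["image"][:,:,::-1])
E
```

```text
time_s: 5.1
eef_pos: [450.1, 232.5, 208.8]
ee_rot: [-0.001, 0.142, 0.99, -0.0]
force: [-0.2, 0.1, -2.6]
grip_width: 0.237
grip_force: 58.9
[-0.16  0.1  -2.58] [ 0.   -0.03 -0.06] [450.11 232.48 208.81] [ 0.25  0.3   1.6   0.    1.25 -1.04]
```

View pics/w3.png

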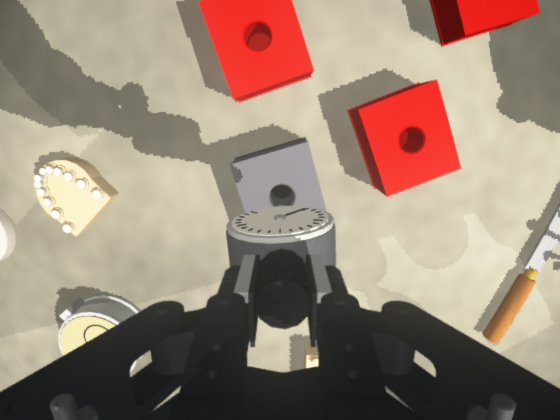

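The gauge hangs straight in the gripper with a weight reading of about 2.5 N. The stand hole is visible at (282,195), the dial at (281,222) and the ring flask at lower left (98,330). I'll carry it over the ring, turning about +11.4°.

```bash
python3 -m handwheel '[[[15.5,-38.7,0,0,0,1.9,-1],[15.5,-38.7,0,0,0,1.9,-1],[15.5,-38.7,0,0,0,1.9,-1],[15.5,-38.7,0,0,0,1.9,-1],[15.5,-38.7,0,0,0,1.9,-1],[15.5,-38.7,0,0,0,1.9,-1],[0,0,0,0,0,0,-1],[0,0,0,0,0,0,-1]]]'
python3 -m handwheel '[[[0,0,0,0,0,0,-1],[0,0,0,0,0,0,-1]]]' >/dev/null
python3 - <<'E'
from h import *
np.set_printoptions(precision=3,suppress=True)
s=sense();print(s["force"],s["eef_pos"],s["ee_rot"],s["time_s"])
c=capture("wrist");im=c["image"][:,:,::-1];cv2.imwrite("pics/w4.png",im);cm=cam(c,s)
for X in ((542.8,0,38),(s["eef_pos"][0]-17,s["eef_pos"][1],s["eef_pos"][2]-42)): print(proj(cm,X))
cv2.imwrite("pics/w4c.png",cv2.resize(im[130:280,200:360],None,fx=4,fy=4,interpolation=cv2.INTER_CUBIC))
E
```

```text
time_s: 6.15
eef_pos: [543.1, 0.8, 209.2]
ee_rot: [-0.001, 0.043, 0.999, 0.0]
force: [-0.4, -0.7, -2.4]
grip_width: 0.238
grip_force: 59.2
[-1.103 -0.071 -2.49 ] [543.353   1.077 209.82 ] [-0.     0.042  0.999  0.   ] 6.4
[280.157 192.922]
[278.025 216.077]
```

View pics/w4c.png

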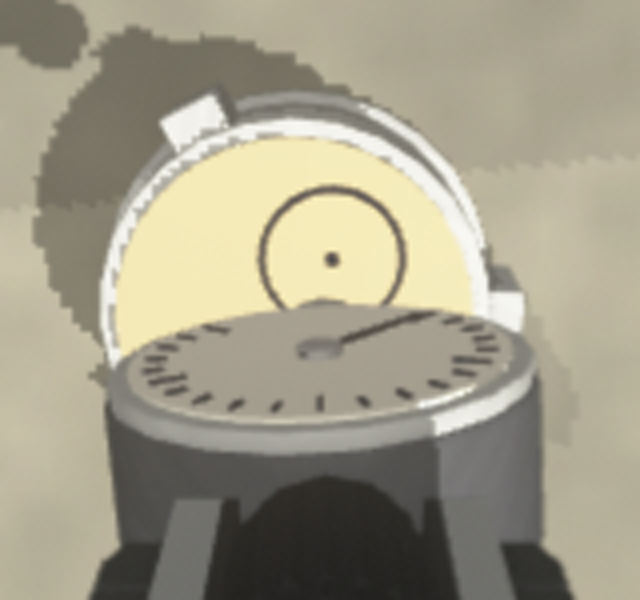

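The crop shows the ring dot at crop (333,260), pixel (283.1,194.9), just above the dial. The dial rim spans roughly crop (110,380) to (538,348). I'll fit an ellipse to the dial face for yaw and cast the dot.

```bash
python3 - <<'E'
from h import *
np.set_printoptions(precision=2,suppress=True)
s=sense();c=capture("wrist");cm=cam(c,s);im=cv2.imread("pics/w4.png")
px=lambda x,y:((x+.5)/4+200-.5,(y+.5)/4+130-.5)
print("dot",onz(cm,px(333,260),38),"tcp",s["eef_pos"])
z=s["eef_pos"][2]-42
for p,q in (((110,380),(538,350)),((150,368),(492,345))):
    d=onz(cm,px(*q),z)-onz(cm,px(*p),z);print("rim",np.linalg.norm(d),np.degrees(np.arctan2(d[1],d[0])))
big=cv2.resize(im[130:280,200:360],None,fx=4,fy=4,interpolation=cv2.INTER_CUBIC)
for tol in (8,12,16):
    m=np.zeros((602,642),np.uint8);cv2.floodFill(big.copy(),m,(250,370),0,(tol,)*3,(tol,)*3,4|cv2.FLOODFILL_FIXED_RANGE|(255<<8))
    m=m[1:-1,1:-1];ct,_=cv2.findContours(m,0,cv2.CHAIN_APPROX_NONE);h=cv2.convexHull(max(ct,key=cv2.contourArea));e=cv2.fitEllipse(h)
    (cx,cy),(a,b),t=e; 
    lo=np.radians(t) if a<b else np.radians(t+90)   # minor axis direction
    mn=np.array([np.cos(lo),np.sin(lo)]);C=np.array([cx,cy])
    d=onz(cm,px(*(C-20*mn)),z)-onz(cm,px(*(C+20*mn)),z); ang=np.degrees(np.arctan2(d[1],d[0]))
    print(tol,e,cv2.boundingRect(h),"minor->normal yaw",ang)
E
```

```text
dot [544.66   2.16  38.  ] tcp [543.4    0.94 209.88]
rim 57.15598180682127 89.27722782374055
rim 45.546501360488655 89.10043427040017
8 ((317.3978271484375, 361.37982177734375), (110.55313873291016, 392.8033142089844), 85.86785125732422) (129, 303, 383, 114) minor->normal yaw 178.88057463263306
12 ((319.46697998046875, 363.7332458496094), (119.65618133544922, 390.36334228515625), 86.06555938720703) (128, 302, 385, 123) minor->normal yaw 178.712827327285
16 ((392.68365478515625, 448.5615234375), (319.5030822753906, 545.3933715820312), 101.19561767578125) (117, 299, 523, 301) minor->normal yaw 165.26824770821372
```

```bash
python3 -m handwheel '[[[0.4,0.4,-20,0,0,0.5,-1],[0.4,0.4,-20,0,0,0.5,-1],[0,0,-16,0,0,0,-1],[0,0,-6,0,0,0,-1],[0,0,0,0,0,0,-1],[0,0,0,0,0,0,-1],[0,0,0,0,0,0,-1]]]'
python3 - <<'E'
from h import *
np.set_printoptions(precision=2,suppress=True)
s=sense();print(s["force"],s["eef_pos"],s["time_s"])
f=[]
for n in ("scene","top"):
    c=capture(n);im=c["image"][:,:,::-1];cm=cam(c);u,v=proj(cm,(544,1,50)).astype(int)
    print(n,u-35,v-35,proj(cm,(544,1.5,43.5)))
    f.append(cv2.resize(im[v-35:v+35,u-35:u+35],(400,400),interpolation=cv2.INTER_CUBIC))
cv2.imwrite("pics/side.png",np.hstack(f))
E
```

```text
time_s: 7.38
eef_pos: [544.6, 1.1, 148.3]
ee_rot: [0.001, 0.034, 0.999, -0.0]
force: [-0.3, -0.2, -2.4]
grip_width: 0.238
grip_force: 59.2
[-0.26 -0.21 -2.4 ] [544.56   1.12 148.34] 7.375
scene 205 186 [241.1  222.96]
top 277 160 [312.56 196.19]
```

View pics/side.png

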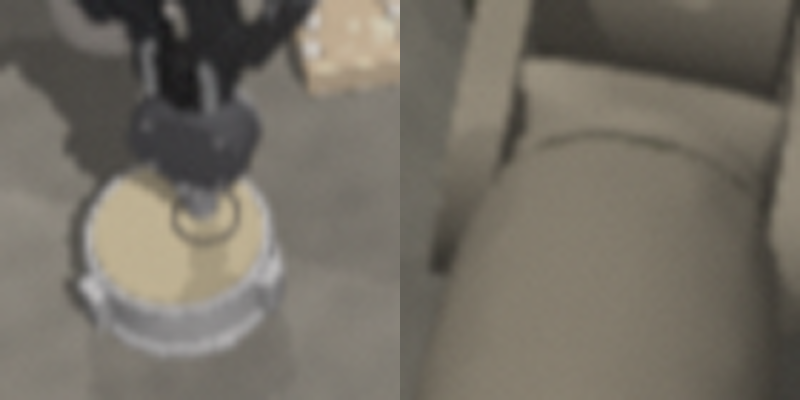

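The scene crop shows the foot at (203,205), about 9 mm above the putty and inside the ring, whose centre is at about (205,213). The top camera is blocked by the arm. I'll nudge +0.8 mm in y and lower gently.

```bash
python3 -m handwheel '[[[0,0.8,-2,0,0,0,-1],[0,0,-1.5,0,0,0,-1],[0,0,-1,0,0,0,-1],[0,0,-0.5,0,0,0,-1],[0,0,-0.5,0,0,0,-1],[0,0,-0.3,0,0,0,-1],[0,0,0,0,0,0,-1],[0,0,0,0,0,0,-1]]]'
```

```text
time_s: 8.48
eef_pos: [544.3, 1.9, 142.0]
ee_rot: [0.0, 0.034, 0.999, -0.0]
force: [0.5, 0.1, -2.8]
grip_width: 0.233
grip_force: 59.2
```

```bash
python3 -m handwheel '[[[0,0,-0.3,0,0,0,-1],[0,0,-0.3,0,0,0,-1],[0,0,-0.3,0,0,0,-1],[0,0,0,0,0,0,-1]]]'
```

```text
time_s: 8.98
eef_pos: [544.4, 1.9, 141.2]
ee_rot: [0.0, 0.034, 0.999, -0.0]
force: [-0.2, 0.2, -2.1]
grip_width: 0.241
grip_force: 59.3
```

```bash
python3 -m handwheel '[[[0,0,-0.3,0,0,0,-1],[0,0,-0.3,0,0,0,-1],[0,0,-0.3,0,0,0,-1],[0,0,0,0,0,0,-1],[0,0,0,0,0,0,-1]]]' | sed -n '2p;4p'
python3 -m handwheel '[[[0,0,-0.3,0,0,0,-1],[0,0,-0.3,0,0,0,-1],[0,0,0,0,0,0,-1],[0,0,0,0,0,0,-1]]]' | sed -n '2p;4p'
```

```text
eef_pos: [544.4, 1.9, 140.3]
force: [0.7, 0.1, 1.9]
eef_pos: [544.4, 1.9, 139.7]
force: [0.0, 0.1, 2.6]
```

```bash
python3 -m handwheel '[[[0,0,-0.2,0,0,0,-1],[0,0,-0.2,0,0,0,-1],[0,0,0,0,0,0,-1],[0,0,0,0,0,0,-1]]]' | sed -n '2p;4p'
python3 -m handwheel '[[[0,0,-0.2,0,0,0,-1],[0,0,0,0,0,0,-1],[0,0,0,0,0,0,-1]]]' | sed -n '2p;4p'
```

```text
eef_pos: [544.4, 1.9, 139.3]
force: [-0.2, -0.5, 3.1]
eef_pos: [544.4, 1.9, 139.0]
force: [-0.5, 0.2, 3.9]
```

```bash
python3 -m handwheel '[[[0,0,-0.2,0,0,0,-1],[0,0,0,0,0,0,-1],[0,0,0,0,0,0,-1]]]' | sed -n '2p;4p'
python3 -m handwheel '[[[0,0,-0.2,0,0,0,-1],[0,0,0,0,0,0,-1],[0,0,0,0,0,0,-1]]]' | sed -n '2p;4p'
```

```text
eef_pos: [544.4, 1.9, 139.0]
force: [-1.3, -0.1, 4.4]
eef_pos: [544.5, 1.9, 139.0]
force: [-1.2, -0.2, 7.0]
```

```bash
python3 - <<'E'
from h import *
np.set_printoptions(precision=2,suppress=True)
F=[]
for i in range(8): c=capture("wrist");s=sense();F.append(np.r_[s["force"],s["wrist_torque"]])
print(np.mean(F,0),np.std(F,0),s["eef_pos"],s["time_s"],s["ee_rot"])
im=c["image"][:,:,::-1];cm=cam(c,s);z=s["eef_pos"][2]-42
np.save("cm.npy",np.array(cm[2]));c2=cv2.resize(im[130:280,200:360],None,fx=4,fy=4,interpolation=cv2.INTER_CUBIC);cv2.imwrite("pics/w5c.png",c2)
px=lambda x,y:((x+.5)/4+200-.5,(y+.5)/4+130-.5)
for tol in (8,10,12,14):
    m=np.zeros((602,642),np.uint8);cv2.floodFill(c2.copy(),m,(250,370),0,(tol,)*3,(tol,)*3,4|cv2.FLOODFILL_FIXED_RANGE|(255<<8))
    m=m[1:-1,1:-1];ct,_=cv2.findContours(m,0,cv2.CHAIN_APPROX_NONE);h=cv2.convexHull(max(ct,key=cv2.contourArea));(cx,cy),(a,b),t=e=cv2.fitEllipse(h)
    lo=np.radians(t);mn=np.array([np.cos(lo),np.sin(lo)]);C=np.array([cx,cy])
    d=onz(cm,px(*(C-20*mn)),z)-onz(cm,px(*(C+20*mn)),z);print(tol,e,np.degrees(np.arctan2(d[1],d[0])))
E
```

```text
[-0.46  0.12  6.08 -0.    0.1   0.  ] [0.56 0.4  0.38 0.02 0.03 0.03] [544.51   1.91 138.96] 12.125 [ 0.    0.03  1.   -0.  ]
8 ((319.4360046386719, 361.57806396484375), (113.56790924072266, 395.515869140625), 86.27392578125) 179.46566114146867
10 ((319.8405456542969, 363.31146240234375), (120.1187515258789, 389.5621643066406), 86.041259765625) 179.69133932287912
12 ((319.71026611328125, 362.9863586425781), (121.1230239868164, 391.18701171875), 86.08821105957031) 179.6452365967366
14 ((320.45074462890625, 362.1903381347656), (122.40119171142578, 396.4972229003906), 85.81793212890625) 179.91283688165524
```

View pics/w5c.png

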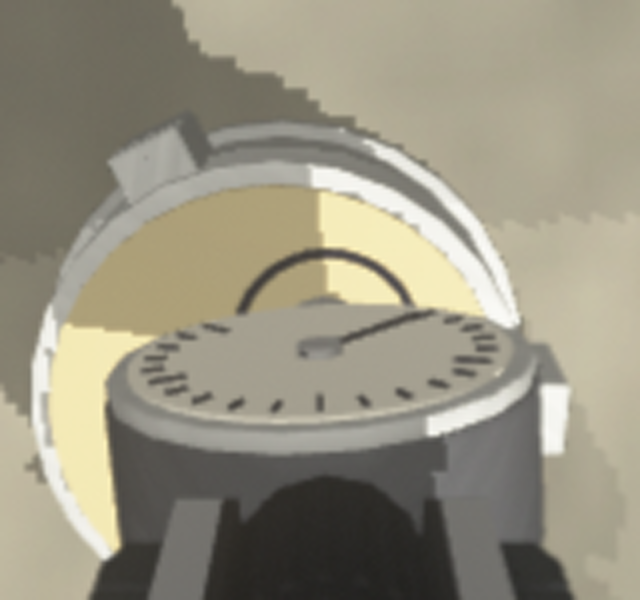

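The foot sits centred in the ring (ring arc centred at about x=325, foot at about 323). The dial is square to within about half a degree, and the push averages about 8.5 N. One more small step should bring it to about 10 N.

```bash
python3 -m handwheel '[[[0,0,-0.2,0,0,0,-1],[0,0,0,0,0,0,-1],[0,0,0,0,0,0,-1],[0,0,0,0,0,0,-1]]]' | sed -n '2p;4p'
python3 - <<'E'
from h import *
F=[]
for i in range(8): capture("wrist");s=sense();F.append(s["force"][2])
print(np.mean(F),F[-1],s["time_s"])
E
```

```text
eef_pos: [544.6, 1.9, 138.9]
force: [-0.6, -0.1, 7.1]
7.47223532480966 6.886946965766782 13.025
```

The contact push is now about 9.9 N (7.5 N reading plus 2.4 N gauge weight), so I'm handing in.

```bash
python3 -c "
from rig import *
print(finish_job())"
```

```text
the job is handed in; nothing more can be done
None
```

The job is handed in at about 13 s: the gauge is held upright with its foot inside the ring, its dial within about half a degree of square to -x, and an estimated push of about 10 N (wrist reading plus the gauge's weight).

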